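# Fetch the rear test plug from a crowded hook

## Robot

A 7-joint arm with a two-finger parallel gripper is mounted at the origin on the work surface. World frame = base frame: x ahead of the robot, y to its left, z up, the work surface at z = 0. Lengths are in m, angles in rad, forces in N, time in s.
With the tool pointing down it reaches from about 0.4 to 0.85 m from the base axis. Payload 4.5 kg.
Tool frame: the origin (TCP) lies midway between the tips of the shut fingers; the grasp point (between the pads) lies 19 mm behind it; x points along the fingers, y is the direction in which the jaws open and shut, and the axes are right-handed (so a half turn about x gives the same grasp; the last joint's range is limited). The gripper opens to 88 mm and grips with 3 to 60 N. Pads are 18 mm wide; open, the fingers measure 123 mm over their backs; the gripper's body (75 mm by 187 mm) begins 45 mm behind the grasp point.
Start: joints at [-1.175, 0.689, -0.195, 1.565, 0.157, 0.902, -0.215], TCP at [0.221, 0.585, 0.239] pointing down, gripper open.
Joint ranges: [-3.01, 3.01], [-0.46, 2.08], [-1.47, 1.51], [0.13, 2.56], [-1, 4.14], [0.04, 2.09], [-2.66, 2.66]. Speed limits (rad/s): [2.57, 2.57, 3.14, 3.14, 3.14, 3.14, 3.14].

## Interface

Orientations are given as a unit quaternion [x, y, z, w].
In Python, from plant import r gives the robot as it stands.
- The arm moves only by the tool arm_command, never from a script. Its argument "plan" is a list of rows, each a list of 5 numbers: the finger opening in m, from 0 to 0.0881, then the shift along the tool's x, y, z in m, then the turn about the tool's x in rad. In form: [[grip, dx, dy, dz, roll], ...]. A call has 1 to 12 rows; each row shifts and turns the commanded pose from where the row before left it, along the tool's axes as they then stand; what a row does not reach is not made up. A row lasts 1/8 s, in which the tool goes at most 62.5 mm and 10.7 degrees, less where a joint would pass 70% of its speed; a pose out of reach is approached as far as the arm can. A call is refused whole if a number of a shift passes 0.0625 or a number of a turn 0.188, either way. A call with a gripper value outside its range is refused whole. The fingers move at their own pace and stop on an object; "force" is the grip in N (left out, the last holds). Time passes only in rows, so rows that do not move let the fingers close. It gives the time, the measured TCP pose, the force and the opening at its end, in the units of the state.
- r.get_state(): the state, without advancing time (a new reading comes with each control period).
- r.snapshot(name): name is "side" or "top" or "wrist"; returns (picture, depth): 480x640x3 uint8, red, green, blue; 480x640 float32, m along the optical axis (not along the pixel's ray), 0 where there is no reading.
- r.calibration(name): a dict with "fx", "fy", "cx", "cy" (pixels), "eye" and "orientation" of the camera in the world; the wrist camera has in their place "mount" (4x4, takes a point from camera to tool coordinates, whose origin is the TCP and whose axes are the tool frame's). Camera axes: x right, y down, z forward; pixel columns grow to the right and rows downward; lengths in m; the calibration is good to about 2 mm. A picture is of the moment at which its call begins: read the wrist's pose just before it. calibration takes no time and is no camera call.
- r.finish_job(): hands the job in, once; it reports no verdict.
The state is a dict: "clock": time; "q": joint angles; "qd": joint speeds; "joint_torque": joint torques, N m; "tool_pos": TCP position; "eef_rot": TCP orientation; "contact_force": force on the tool from outside, world axes, zero at the start; "moment": the same for the moment, N m; "opening": opening from 0.0 (shut) to 1.0 (fully open).
Only numpy, scipy, OpenCV 4.12 (cv2) and the standard library are available. Lean on these libraries where they do the work, as an engineer would, in place of code of your own. Each camera call takes 0.05 s, during which the arm holds its last target.

## Task

Two test plugs hang one behind the other on a hook by the cable tester. First move the front one (rectangular) to the empty hook of the other stand and leave it hanging there, then take the round one that was behind it and stand it upright, with its whole foot on the orange board.

Things in the scene. Friction and masses are not known exactly. Their poses are not given: they have to be found in the camera images.
- front_plug: Grey plug, box body 34 (x) x 60 (y) x 36 mm high, 0.16 kg. Origin: centre of underside. On top a black D-handle in its y-z plane: 48 wide (y), 10 thick (x), bars at the sides 7; opening 34 wide, 36 to 82 above origin, crossbar 82 to 92. Hangs by the crossbar near the tip of a hook like the spare one (same size, height) that points along the plug's -x; origin 34-46 mm short of that hook's end.
- rear_plug: Grey plug, round body 48 mm across, 36 high, 0.16 kg; origin and D-handle as on front_plug. Hangs on the same hook behind it, the hook pointing along this plug's -x too; its origin 93-101 mm from that hook's end, 36-44 mm from the post's axis. Undersides of both hang 43 above the bench. (A like round plug standing loose on the bench is not meant.)
- spare_stand: Fixed stand with the empty hook. Origin on the bench under the hook's middle. Hook: level flat bar 12 mm wide (y), 8 thick, top face 125 above origin, from a 14 mm square post at x=+70 (140 high) to its free end at x=-67, which points along -x, towards the robot within 0.3 rad. Lip at the free end 6 thick, rising 12 above the bar. Base plate 170 x 90, 10 high. The full stand is alike.
- board: Orange board, flat, fixed on the bench, 200 (x) x 160 (y) x 8 mm thick, empty. Origin: centre of its underside; top 8 mm above it, z up.
Things that resemble listed ones, but are neither listed nor needed, are in the scene too. What is shaped like the front_plug but pink or red is not meant.

How it is judged:
By the outcome, as a careful person would: the job done as asked, in the order asked, and still so for the second after the job is handed in, with the robot touching nothing.
It also fails if it takes over 69 s, if anything falls off the work surface, if the arm or the gripper's body presses on something with over 40 N, if the wrist force passes 120 N, or if a joint passes its speed limit or range.

## Working session

There is one attempt and no reset: what is moved stays moved. The work goes in short steps, Python scripts to look and compute and a tool call to move; the robot and the scene stay as the last step left them, time stands still between calls to the robot, and variables do not carry over. Pictures are saved under pics/ and viewed, and the job is handed in when it is done.

Besides the shell and the picture viewer there is one more tool, called after ">>>" as name(argument=value, ...) on one line, values as JSON. arm_command: Moves the arm, as the interface text tells. Its arguments: {"type":"object","properties":{"plan":{"type":"array","items":{"type":"array","items":{"type":"number"}}},"force":{"type":"number"}},"required":["plan"]}

```bash
ls; mkdir -p pics
python3 - <<'E'
from plant import r
import cv2, numpy as np
s=r.get_state()
for k in s: print(k, np.round(s[k],3))
for n in ("side","top","wrist"):
    p,d=r.snapshot(n); cv2.imwrite(f"pics/{n}0.png",p[:,:,::-1]); np.save(f"pics/{n}0d.npy",d); np.save(f"pics/{n}0p.npy",p)
    print(n,{k:np.round(v,4).tolist() for k,v in r.calibration(n).items()})
E
```

```text
pics
clock 0.0
q [-1.175  0.69  -0.195  1.566  0.157  0.903 -0.215]
qd [-0.001  0.     0.     0.001  0.001  0.     0.001]
joint_torque [-1.0000e-03 -5.2756e+01 -1.2670e+00 -1.5343e+01 -5.3000e-02  7.0000e-03
  0.0000e+00]
tool_pos [0.221 0.584 0.238]
eef_rot [ 0.127  0.696 -0.128  0.696]
contact_force [-0.375 -0.372  0.571]
moment [-0.077 -0.013 -0.009]
opening 1.0
side {'fx': 475.5581, 'fy': 475.5581, 'cx': 312.785, 'cy': 241.2121, 'eye': [0.2502, -0.3914, 0.6076], 'orientation': [0.8991, -0.2578, 0.0996, -0.3394]}
top {'fx': 568.3671, 'fy': 568.3671, 'cx': 319.7806, 'cy': 241.9227, 'eye': [0.4346, -0.0201, 1.0587], 'orientation': [-0.7045, 0.7087, -0.0239, 0.029]}
wrist {'fx': 337.9057, 'fy': 337.9057, 'cx': 321.5068, 'cy': 244.3805, 'mount': [[0.0003, -0.2663, 0.9639, -0.1454], [1.0, 0.0007, -0.0001, -0.0009], [-0.0006, 0.9639, 0.2663, -0.0697], [0.0, 0.0, 0.0, 1.0]]}
```

View pics/top0.png

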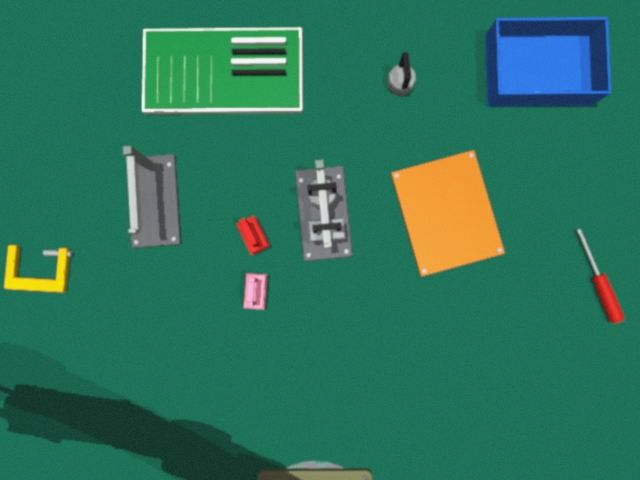

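View pics/side0.png

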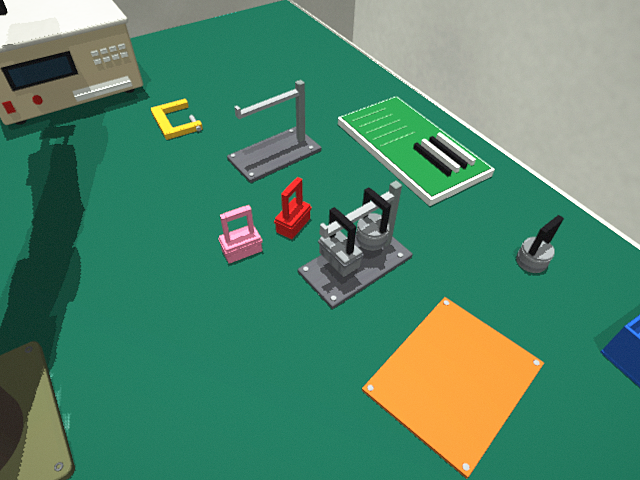

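View pics/wrist0.png

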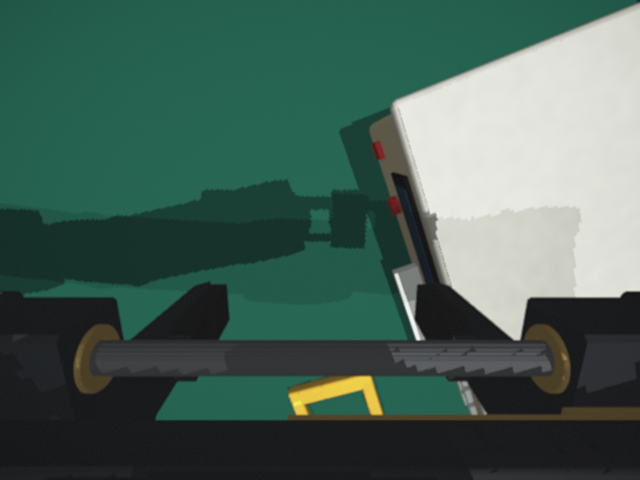

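Top view: the full stand is at about (324,215). The front rectangular plug's black handle is at (327,228) and the rear round one's at (321,188). The empty stand is at (150,200) and the board at (448,213). Decoys are the loose round plug (402,78), the red box plug (253,235) and the pink box plug (256,291). The hanging grey pair is the one meant. Next I'll enlarge that area and measure it.

```bash
cat > h.py <<'E'
import numpy as np, cv2
from scipy.spatial.transform import Rotation as R
def cloud(d,c,uv=None,z=None):
    """world points: from depth image, full grid"""
    v,u=np.mgrid[0:480,0:640]
    p=np.stack([(u-c['cx'])/c['fx']*d,(v-c['cy'])/c['fy']*d,d],-1)
    return p@R.from_quat(c['orientation']).as_matrix().T+np.array(c['eye'])
def ray(c,uv,z):
    """world point where pixel's ray meets plane z"""
    uv=np.atleast_2d(uv).astype(float)
    k=np.stack([(uv[:,0]-c['cx'])/c['fx'],(uv[:,1]-c['cy'])/c['fy'],np.ones(len(uv))],-1)@R.from_quat(c['orientation']).as_matrix().T
    e=np.array(c['eye']); return e+k*((z-e[2])/k[:,2])[:,None]
E
python3 - <<'E'
from plant import r
from h import *
ct=r.calibration('top'); cs=r.calibration('side')
p=np.load('pics/top0p.npy'); d=np.load('pics/top0d.npy')
P=cloud(d,ct)
a=cv2.resize(p[140:270,280:370][:,:,::-1],None,fx=5,fy=4.5,interpolation=cv2.INTER_NEAREST)
b=cv2.resize(p[140:255,115:190][:,:,::-1],None,fx=4.5,fy=5,interpolation=cv2.INTER_NEAREST)
b=cv2.resize(b,(340,a.shape[0])); cv2.imwrite('pics/crop1.png',np.hstack([a,b]))
s=np.load('pics/side0p.npy'); cv2.imwrite('pics/crop2.png',cv2.resize(s[160:320,200:420][:,:,::-1],None,fx=3.6,fy=3.6))
mt=R.from_quat(r.get_state()['eef_rot']).as_matrix(); print(mt.round(3))
# depth checks
for n,(u,v) in dict(fh=(327,228),rh=(321,188),bare=(324,205),post=(320,163),lip=(327,244),spost=(128,151),slip=(133,230),shook=(131,195),board=(448,213),bench=(380,300)).items(): print(n,P[v,u].round(4),d[v,u])
for nm,rng in dict(full=(140,270,290,365),spare=(140,255,110,190)).items():
    v0,v1,u0,u1=rng; q=P[v0:v1,u0:u1].reshape(-1,3); col=p[v0:v1,u0:u1].reshape(-1,3).astype(int)
    m=(q[:,2]>.105)&(q[:,2]<.16); print(nm,m.sum(), q[m].min(0),q[m].max(0))
    if nm=='full':
        blk=m&(col.max(1)<45); x=q[blk]
        print('black',blk.sum()); 
        for lab,sel in (('front',x[:,0]<.48),('rear',x[:,0]>=.48)):
            y=x[sel]; print(lab,len(y),y.mean(0).round(4),y.min(0).round(4),y.max(0).round(4)); 
            (cx,cy),wh,an=cv2.minAreaRect(y[:,:2].astype(np.float32)*1000); print(cx,cy,wh,an)
    else: 
        y=q[m]; (cx,cy),wh,an=cv2.minAreaRect(y[:,:2].astype(np.float32)*1000); print(cx,cy,wh,an)
hsv=cv2.cvtColor(p,cv2.COLOR_RGB2HSV); m=cv2.inRange(hsv,(8,150,120),(22,255,255))
cn=max(cv2.findContours(m,0,2)[0],key=cv2.contourArea)[:,0]; w=ray(ct,cn,.008)[:,:2]
print('board',cv2.minAreaRect((w*1000).astype(np.float32)))
E
```

```text
[[-0.     0.354  0.935]
 [-0.001  0.935 -0.354]
 [-1.    -0.001  0.   ]]
fh [ 0.5261 -0.0255  0.14  ] 0.92296416
rh [ 0.5922 -0.0161  0.1377] 0.9302918
bare [ 0.566  -0.0208  0.1246] 0.94129324
post [ 0.6325 -0.0147  0.1433] 0.9277151
lip [ 0.5002 -0.0253  0.1384] 0.92263913
spost [0.6552 0.3006 0.1411] 0.93382764
slip [0.525  0.2907 0.1388] 0.9262721
shook [0.5842 0.2987 0.1282] 0.9413283
board [ 0.5658 -0.2511  0.0085] 1.0555003
bench [ 0.4054 -0.1236 -0.0006] 1.0534765
full 985 [ 0.49604382 -0.04843739  0.10701993] [0.63989206 0.00718516 0.14494511]
black 21<stdin>:20: RuntimeWarning: Mean of empty slice.
  ret = um.true_divide(
Traceback (most recent call last):
ValueError: zero-size array to reduction operation minimum which has no identity
```

View pics/crop1.png

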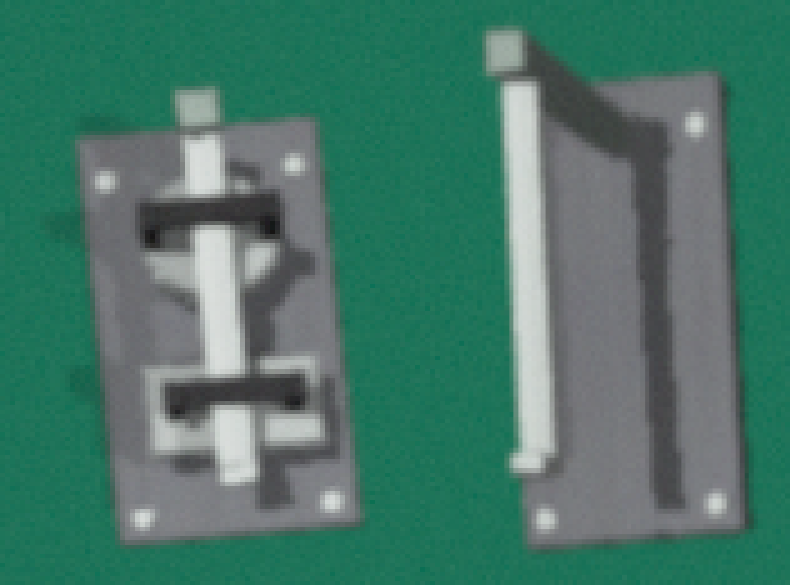

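View pics/crop2.png

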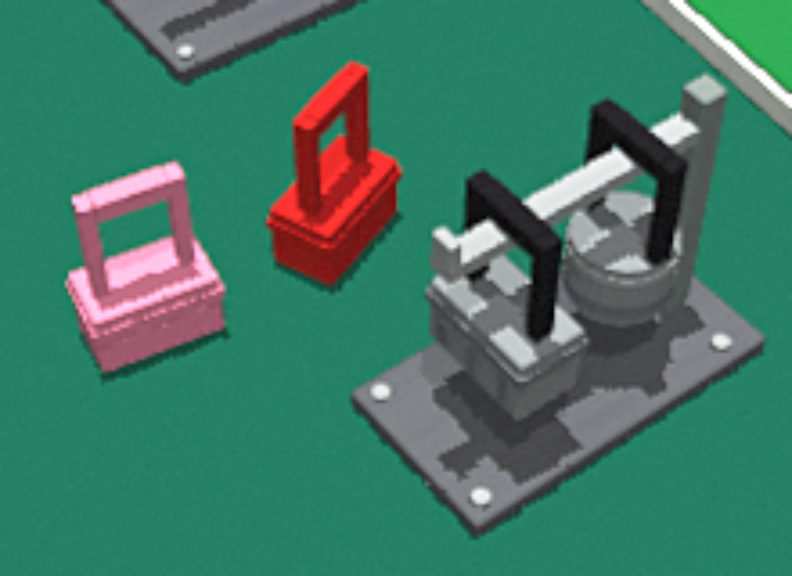

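The crops confirm it: the grey box plug's handle is near the lip (left crop, about (235,393)) and the grey round one hangs behind it near the post, at about (210,212). The spare hook is empty. Now the precise measurements.

Run:
```python
from plant import r
from h import *
ct=r.calibration('top')
p=np.load('pics/top0p.npy'); d=np.load('pics/top0d.npy'); P=cloud(d,ct)
def rect(mask,z):
    c=max(cv2.findContours(mask.astype(np.uint8),0,2)[0],key=cv2.contourArea)[:,0]
    v,u=np.nonzero(mask); w=ray(ct,np.stack([u,v],-1),z)[:,:2]
    (cx,cy),wh,a=cv2.minAreaRect((w*1000).astype(np.float32)); 
    dd=w-w.mean(0); e,V=np.linalg.eigh(dd.T@dd); ax=V[:,1]; 
    return (np.round((cx,cy),1),np.round(wh,1),round(a,2)),(w.mean(0)*1000).round(1),np.degrees(np.arctan2(ax[1],ax[0])).round(2),len(u)
U,V=np.meshgrid(np.arange(640),np.arange(480))
br=p.max(2)
for nm,(u0,u1,v0,v1) in dict(front=(308,350,215,240),rear=(304,345,178,202)).items():
    box=(U>=u0)&(U<u1)&(V>=v0)&(V<v1)
    m=box&(br<75)&(P[...,2]>.128); print(nm,rect(m,.135)); print(np.percentile(P[m],[2,50,98],axis=0).round(4).tolist())
for nm,(u0,u1,v0,v1) in dict(fullbar=(312,340,155,255),sparebar=(118,145,140,240)).items():
    box=(U>=u0)&(U<u1)&(V>=v0)&(V<v1)
    bar=box&(br>150)&(abs(P[...,2]-.125)<.006); print(nm,rect(bar,.125))
    q=P[bar];dd=q[:,:2]-q[:,:2].mean(0);e,W=np.linalg.eigh(dd.T@dd);print('  cloud',q.mean(0).round(4),np.degrees(np.arctan2(*W[::-1,1])).round(2))
    top=box&(P[...,2]>.133)&(br>110)
    post=top&(P[...,0]>.6); lip=top&(P[...,0]<.55)
    print('  post',rect(post,.14)); print('  lip',rect(lip,.137)); 
hsv=cv2.cvtColor(p,cv2.COLOR_RGB2HSV); m=cv2.inRange(hsv,(8,150,120),(22,255,255))
print('board',rect(m>0,.008))
for nm,(u0,u1,v0,v1) in dict(red=(230,275,205,260),pink=(235,275,265,315)).items():
    q=P[v0:v1,u0:u1].reshape(-1,3); print(nm,q[q[:,2]>.02].min(0).round(3),q[q[:,2]>.02].max(0).round(3))
```

```text
front ((array([529. , -25.3]), array([ 7.9, 42.9]), 5.11), array([529. , -24.9]), np.float64(94.8), 121)
[[0.5244, -0.0451, 0.1313], [0.5286, -0.0255, 0.1366], [0.533, -0.0043, 0.1399]]
rear ((array([595.1, -16.8]), array([ 9., 45.]), 4.86), array([595.1, -16.8]), np.float64(94.66), 145)
[[0.5903, -0.039, 0.1294], [0.5942, -0.0161, 0.1362], [0.6004, 0.0052, 0.1402]]
fullbar ((array([560.5, -19.5]), array([129.5,  11.9]), 5.3), array([563.1, -19.3]), np.float64(-174.78), 431)
  cloud [ 0.5629 -0.0193  0.1266] -174.78
  post ((array([619.9, -17.9]), array([22.9, 39.8]), 89.72), array([627.1, -13.6]), np.float64(-172.28), 91)
  lip ((array([568.5, -26.5]), array([ 43.5, 148.1]), 84.24), array([522.9, -22.7]), np.float64(179.75), 62)
sparebar ((array([590.1, 298.5]), array([122.1,  12.9]), 4.35), array([589.3, 298.5]), np.float64(-175.63), 559)
  cloud [0.5891 0.298  0.1265] -175.74
  post ((array([657.9, 302.7]), array([14.9, 13.2]), 1.17), array([657.9, 303.2]), np.float64(153.97), 72)
  lip ((array([596.6, 295.9]), array([150. ,  13.2]), 2.42), array([530.8, 293.4]), np.float64(-175.8), 36)
board ((array([491.3, 103.4]), array([207.7, 891.9]), 12.09), array([ 566.3, -248.7]), np.float64(-148.87), 9237)
red [ 0.435 -0.02   0.024] [0.562 0.139 1.059]
pink [ 0.393 -0.02   0.025] [0.456 0.125 1.059]
```

>>> arm_command(plan=[[0.088, 0, -0.03, 0.034, -0.045], [0.088, 0, -0.032, 0.032, -0.045], [0.088, 0, -0.034, 0.031, -0.045], [0.088, 0, -0.035, 0.03, -0.045], [0.088, 0, -0.036, 0.028, -0.045], [0.088, 0, -0.038, 0.026, -0.045], [0.088, 0, -0.039, 0.024, -0.045], [0.088, 0, -0.04, 0.022, -0.045], [0.088, 0, -0.041, 0.02, -0.045], [0.088, 0, -0.042, 0.018, -0.045]], force=30)

```text
clock: 1.4
tool_pos: [0.4272, 0.1749, 0.2387]
eef_rot: [-0.032, 0.706, 0.032, 0.706]
contact_force: [1.1, 0.1, 0.7]
opening: 1.001
```

```bash
cat > go.py <<'E'
import sys
from plant import r
from h import *
def go(x,y,z,ang):
    """shift still needed in tool axes to target TCP, tool-y yaw angle ang deg"""
    s=r.get_state(); M=R.from_quat(s['eef_rot']).as_matrix(); p=np.array(s['tool_pos'])
    a=np.degrees(np.arctan2(M[1,1],M[0,1]))
    print('t',round(s['clock'],2),'pos',p.round(4),'yaw_y',a.round(2),'op',round(float(s['opening']),3),'F',np.round(s['contact_force'],1),'q7',round(s['q'][6],2),'q',np.round(s['q'],2))
    e=np.array([x,y,z])-p
    t=np.radians(ang)
    print('shift now axes',(M.T@e).round(4),' after turn: dy %.4f dz %.4f'%(e[0]*np.cos(t)+e[1]*np.sin(t), e[0]*np.sin(t)-e[1]*np.cos(t)),'roll',np.radians(a-ang).round(4))
if __name__=='__main__': go(*map(float,sys.argv[1:]))
E
python3 go.py 0.529 -0.024 0.17 95
```

```text
t 1.4 pos [0.4272 0.1749 0.2387] yaw_y 95.15 op 1.001 F [1.1 0.1 0.7] q7 0.85 q [-0.23  0.5  -0.39  2.03  0.3   0.66  0.85]
shift now axes [ 0.0687 -0.2072  0.0835]  after turn: dy -0.2070 dz 0.0841 roll 0.0026
```

>>> arm_command(plan=[[0.088, 0, -0.04, 0.016, 0], [0.088, 0, -0.04, 0.016, 0], [0.088, 0, -0.04, 0.016, 0], [0.088, 0.01, -0.04, 0.016, 0], [0.088, 0.02, -0.035, 0.016, 0], [0.088, 0.02, -0.012, 0.004, 0], [0.088, 0, 0, 0, 0]])

```text
clock: 2.28
tool_pos: [0.5276, -0.0238, 0.1873]
eef_rot: [-0.03, 0.708, 0.03, 0.705]
contact_force: [-0.6, 1.0, 0.6]
opening: 0.996
```

```bash
python3 go.py 0.529 -0.024 0.094 95
python3 - <<'E'
from plant import r
import cv2
p,d=r.snapshot('wrist'); cv2.imwrite('pics/w1.png',p[:,:,::-1])
E
```

```text
t 2.27 pos [ 0.5276 -0.0238  0.1873] yaw_y 94.92 op 0.996 F [-0.6  1.   0.6] q7 1.25 q [ 0.18  0.66 -0.37  1.9   0.37  0.65  1.25]
shift now axes [ 0.0933 -0.0003  0.0017]  after turn: dy -0.0003 dz 0.0013 roll -0.0014
```

View pics/w1.png

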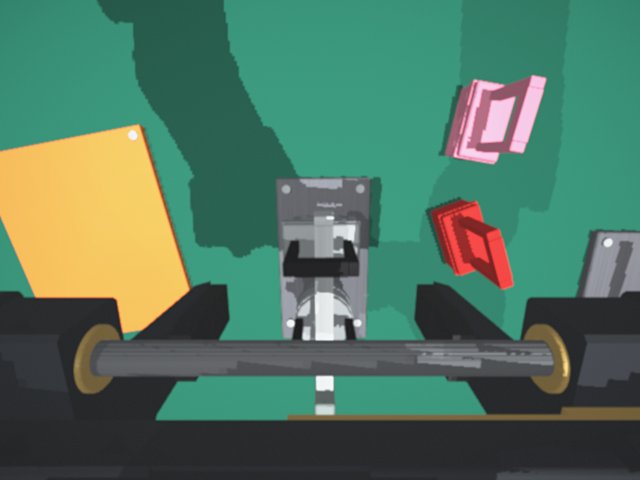

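The wrist view shows the front handle at (320,262), centred between the fingertips (228 and 416), with the lip at (325,215). I'll descend and grip across the side bars.

>>> arm_command(plan=[[0.088, 0.02, 0, 0.0015, 0], [0.088, 0.025, 0, 0, 0], [0.088, 0.025, 0, 0, 0], [0.088, 0.02, 0, 0, 0], [0.088, 0.002, 0, 0, 0], [0.088, 0, 0, 0, 0]])

```text
clock: 3.08
tool_pos: [0.5306, -0.0215, 0.0977]
eef_rot: [-0.031, 0.706, 0.032, 0.707]
contact_force: [0.9, -0.4, 0.1]
opening: 1.004
```

```bash
python3 go.py 0.529 -0.024 0.094 95
python3 - <<'E'
from plant import r
import cv2
p,d=r.snapshot('side'); cv2.imwrite('pics/s2.png',cv2.resize(p[100:340,180:460][:,:,::-1],None,fx=2.5,fy=2.5))
E
```

```text
t 3.08 pos [ 0.5306 -0.0215  0.0977] yaw_y 95.12 op 1.004 F [ 0.9 -0.4  0.1] q7 1.16 q [ 0.12  0.8  -0.27  1.96  0.46  0.44  1.16]
shift now axes [ 0.0037 -0.0024 -0.0018]  after turn: dy -0.0024 dz -0.0018 roll 0.0021
```

View pics/s2.png

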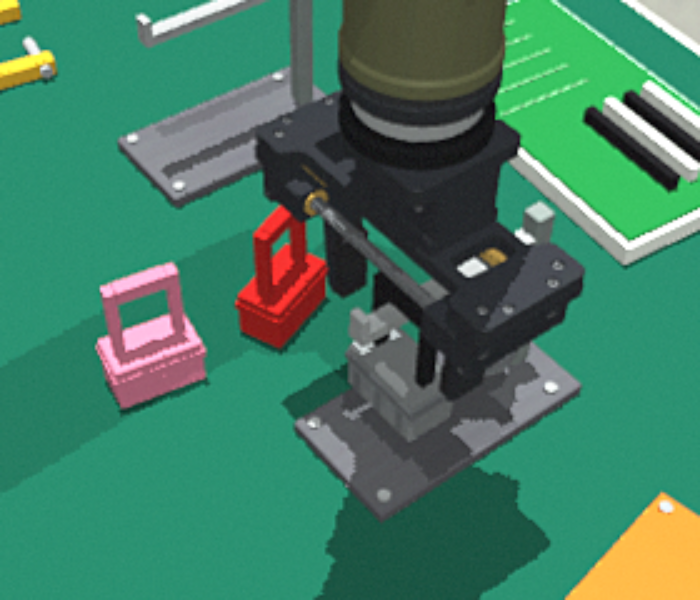

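The side view shows the fingers straddling the black handle, with nothing else near. Closing.

>>> arm_command(plan=[[0.03, 0, -0.001, 0, 0], [0.03, 0, 0, 0, 0], [0.03, 0, 0, 0, 0], [0.03, 0, 0, 0, 0], [0.03, 0, 0, 0, 0], [0.03, 0, 0, 0, 0]], force=25)

```text
clock: 3.88
tool_pos: [0.5302, -0.0234, 0.0967]
eef_rot: [-0.031, 0.706, 0.031, 0.706]
contact_force: [-0.3, 0.4, 0.3]
opening: 0.539
```

>>> arm_command(plan=[[0.03, -0.008, 0, 0, 0], [0.03, -0.008, 0, 0, 0], [0.03, -0.008, 0, 0, 0], [0.03, 0, 0, 0, 0], [0.03, 0, 0, 0, 0]])

```text
clock: 4.5
tool_pos: [0.5301, -0.0234, 0.1207]
eef_rot: [-0.031, 0.706, 0.031, 0.706]
contact_force: [-0.2, 0.7, -1.5]
opening: 0.541
```

```bash
python3 go.py 0.46 -0.030 0.122 95
python3 - <<'E'
from plant import r
import cv2
p,d=r.snapshot('side'); cv2.imwrite('pics/s3.png',cv2.resize(p[100:340,180:460][:,:,::-1],None,fx=2.5,fy=2.5))
E
```

```text
t 4.5 pos [ 0.5301 -0.0234  0.1207] yaw_y 95.05 op 0.541 F [-0.2  0.7 -1.5] q7 1.18 q [ 0.14  0.76 -0.3   1.95  0.44  0.5   1.18]
shift now axes [-0.0013 -0.0004 -0.0704]  after turn: dy -0.0005 dz -0.0704 roll 0.0009
```

View pics/s3.png

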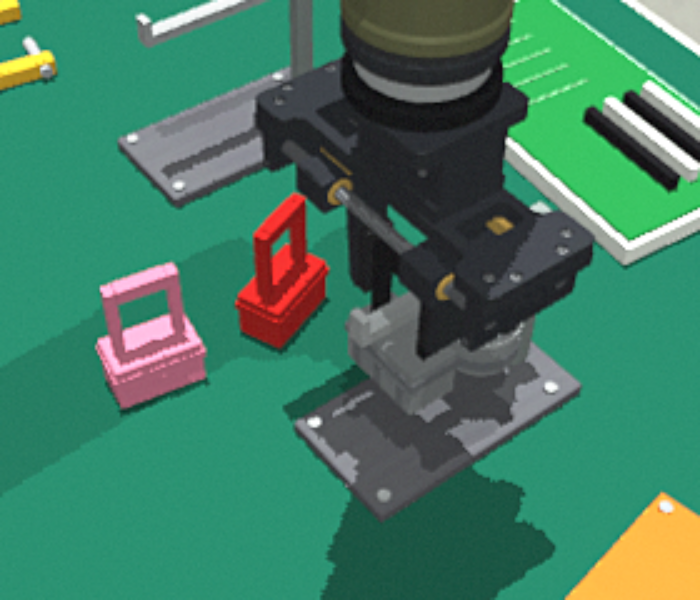

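Lifted 24 mm with the outside force equal to the plug's weight, so it's free of the hook. Now I'll draw it off along the hook.

>>> arm_command(plan=[[0.03, 0, 0, -0.01, 0], [0.03, 0, 0, -0.015, 0], [0.03, 0, 0, -0.015, 0], [0.03, 0, 0, -0.015, 0], [0.03, 0, 0, -0.015, 0], [0.03, 0, 0, -0.015, 0], [0.03, 0, 0, 0, 0], [0.03, 0, 0, 0, 0]])

```text
clock: 5.55
tool_pos: [0.4462, -0.0307, 0.1208]
eef_rot: [-0.031, 0.706, 0.031, 0.707]
contact_force: [-0.1, -0.1, -1.0]
opening: 0.543
```

```bash
python3 go.py 0.40 0.284 0.2 94.3
python3 - <<'E'
from plant import r
from h import *
p,d=r.snapshot('side'); cv2.imwrite('pics/s4.png',cv2.resize(p[100:340,180:460][:,:,::-1],None,fx=2.5,fy=2.5))
E
```

```text
t 5.55 pos [ 0.4462 -0.0307  0.1208] yaw_y 95.06 op 0.543 F [-0.1 -0.1 -1. ] q7 1.12 q [ 0.11  0.69 -0.22  2.19  0.5   0.3   1.12]
shift now axes [-0.0792  0.3175 -0.0181]  after turn: dy 0.3172 dz -0.0225 roll 0.0133
```

View pics/s4.png

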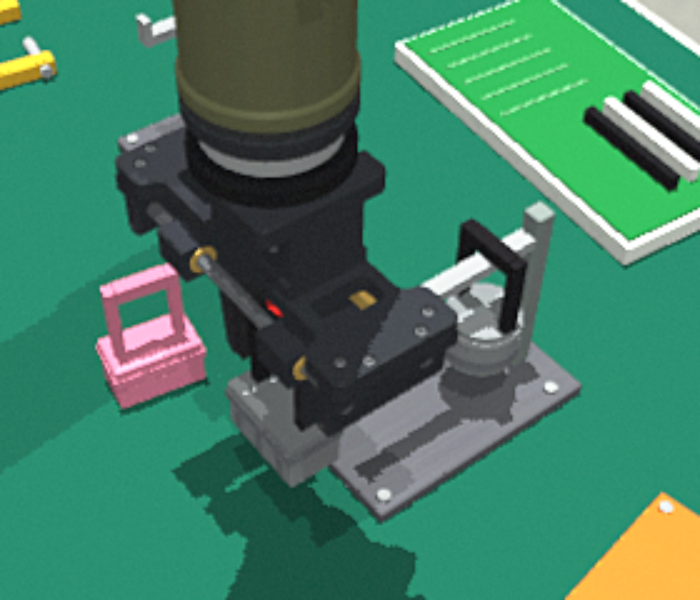

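>>> arm_command(plan=[[0.03, -0.03, 0, 0, 0], [0.03, -0.04, 0, 0, 0.013], [0.03, -0.01, 0.03, 0.005, 0], [0.03, 0, 0.045, 0.006, 0], [0.03, 0, 0.05, 0.008, 0], [0.03, 0, 0.05, 0.008, 0], [0.03, 0, 0.05, 0.008, 0], [0.03, 0, 0.045, 0.008, 0], [0.03, 0, 0.035, 0.008, 0], [0.03, 0, 0.012, 0, 0], [0.03, 0, 0, 0, 0], [0.03, 0, 0, 0, 0]])

```text
clock: 7.1
tool_pos: [0.4727, 0.2867, 0.2005]
eef_rot: [-0.027, 0.707, 0.025, 0.706]
contact_force: [-0.8, -0.7, -1.8]
opening: 0.54
```

```bash
python3 go.py 0.473 0.2895 0.121 94.3
python3 - <<'E'
from plant import r
from h import *
for n in ('side','top','wrist'):
    p,d=r.snapshot(n); cv2.imwrite(f'pics/{n}5.png',p[:,:,::-1]); np.save(f'pics/{n}5d.npy',d); np.save(f'pics/{n}5p.npy',p)
E
```

```text
t 7.1 pos [0.4727 0.2867 0.2005] yaw_y 94.19 op 0.54 F [-0.8 -0.7 -1.8] q7 0.72 q [-0.43  0.66 -0.32  1.82  0.3   0.71  0.72]
shift now axes [0.0795 0.0029 0.0006]  after turn: dy 0.0028 dz 0.0005 roll -0.002
```

View pics/side5.png

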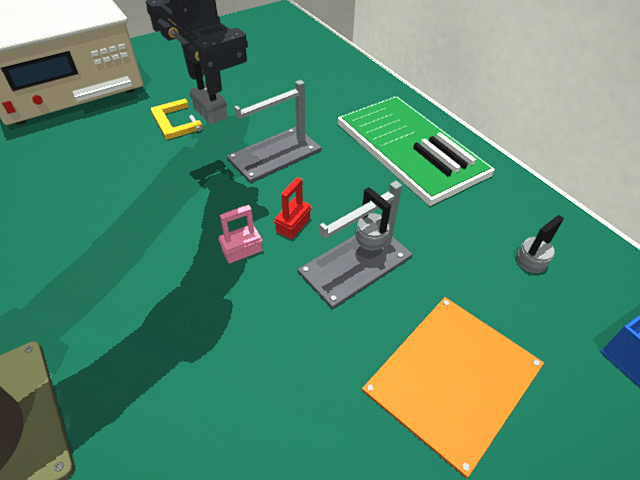

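View pics/wrist5.png

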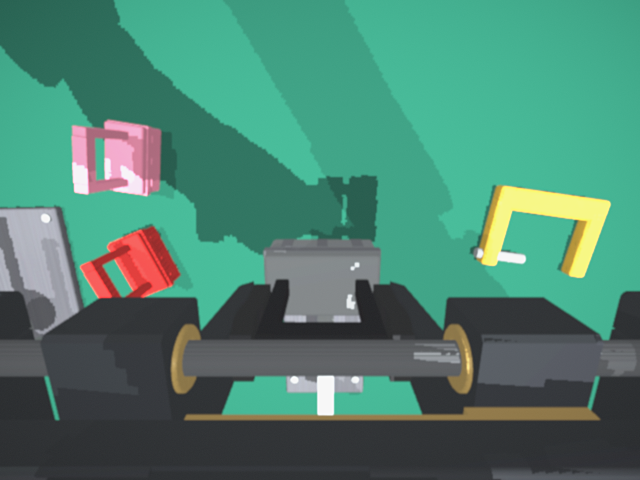

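View pics/top5.png

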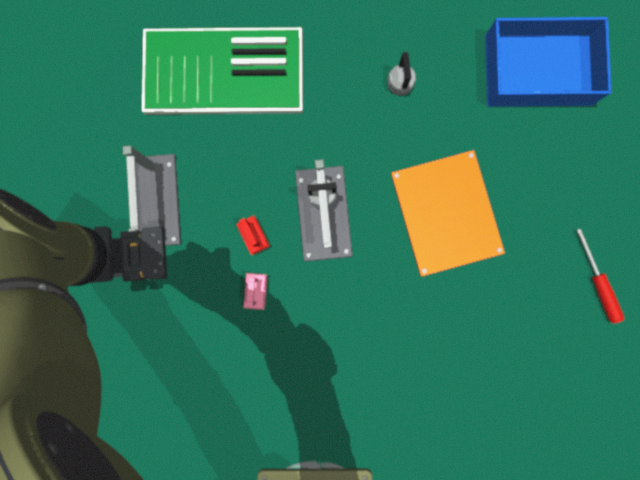

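The rear plug still hangs. The plug in the gripper is in line with the spare hook (wrist view: hook at (325,395), plug centred at (321,265)). Descending to insertion height, then going in.

>>> arm_command(plan=[[0.03, 0.02, 0.003, 0, 0], [0.03, 0.025, 0, 0, 0], [0.03, 0.02, 0, 0, 0], [0.03, 0.0145, 0, 0, 0], [0.03, 0, 0, 0, 0], [0.03, 0, 0, 0.015, 0], [0.03, 0, 0, 0.015, 0], [0.03, 0, 0, 0.01, 0], [0.03, 0, 0, 0, 0]])

```text
clock: 8.38
tool_pos: [0.5131, 0.295, 0.1217]
eef_rot: [-0.026, 0.706, 0.026, 0.707]
contact_force: [-1.2, -0.5, -2.7]
opening: 0.538
```

```bash
python3 go.py 0.568 0.2965 0.121 94.3
python3 - <<'E'
from plant import r
from h import *
for n in ('side',):
    p,d=r.snapshot(n); cv2.imwrite(f'pics/{n}6.png',cv2.resize(p[20:220,130:370][:,:,::-1],None,fx=3,fy=3))
E
```

```text
t 8.38 pos [0.5131 0.295  0.1217] yaw_y 94.24 op 0.538 F [-1.2 -0.5 -2.7] q7 0.71 q [-0.44  0.81 -0.28  1.77  0.36  0.61  0.71]
shift now axes [ 0.0007 -0.0025  0.0549]  after turn: dy -0.0026 dz 0.0549 roll -0.001
```

View pics/side6.png

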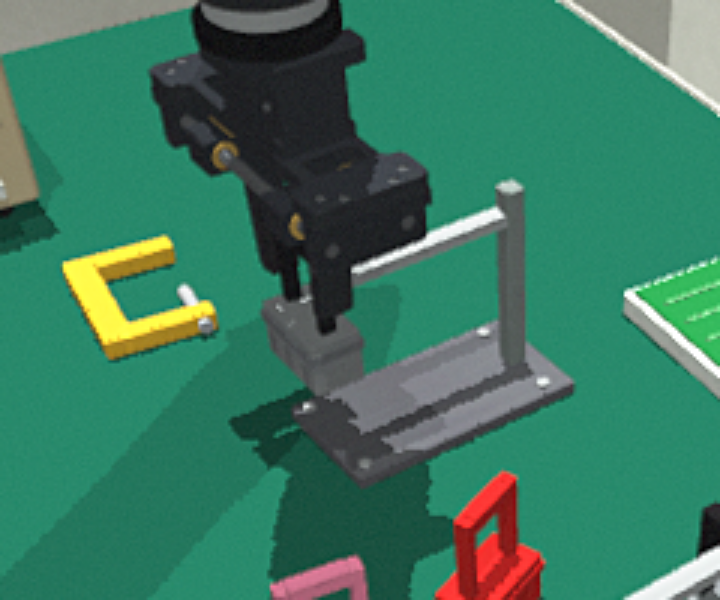

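>>> arm_command(plan=[[0.03, 0, -0.002, 0.01, 0], [0.03, 0, 0, 0.012, 0], [0.03, 0, 0, 0.012, 0], [0.03, 0, 0, 0.012, 0], [0.03, 0, 0, 0.01, 0], [0.03, 0, 0, 0, 0], [0.03, 0, 0, 0, 0]])

```text
clock: 9.3
tool_pos: [0.5676, 0.2973, 0.1211]
eef_rot: [-0.027, 0.707, 0.027, 0.706]
contact_force: [-0.5, 1.2, -0.6]
opening: 0.54
```

```bash
python3 go.py 0.568 0.2965 0.0975 94.3
python3 - <<'E'
from plant import r
from h import *
for n in ('side',):
    p,d=r.snapshot(n); cv2.imwrite(f'pics/{n}7.png',cv2.resize(p[20:220,130:370][:,:,::-1],None,fx=3,fy=3))
p,d=r.snapshot('top');cv2.imwrite(f'pics/top7.png',cv2.resize(p[130:270,90:200][:,:,::-1],None,fx=4,fy=4))
E
```

```text
t 9.3 pos [0.5676 0.2973 0.1211] yaw_y 94.33 op 0.54 F [-0.5  1.2 -0.6] q7 0.79 q [-0.39  0.87 -0.3   1.61  0.35  0.72  0.79]
shift now axes [ 0.0236 -0.0009  0.0003]  after turn: dy -0.0009 dz 0.0003 roll 0.0005
```

View pics/side7.png

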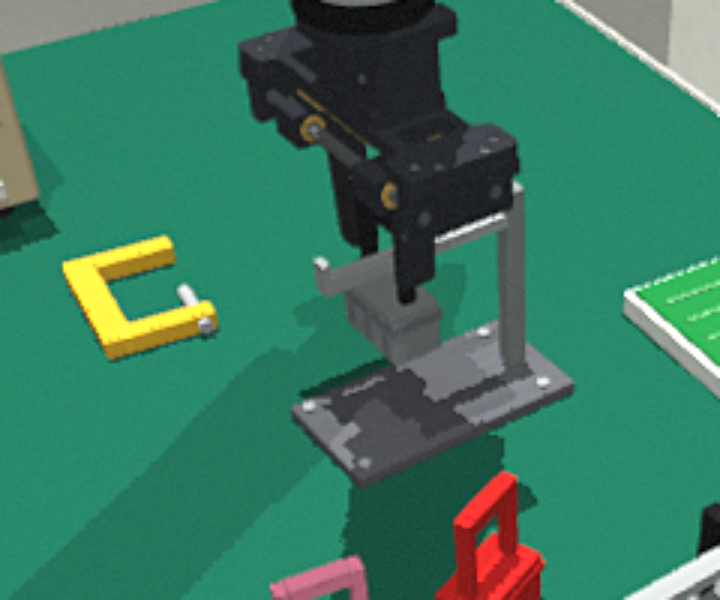

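View pics/top7.png

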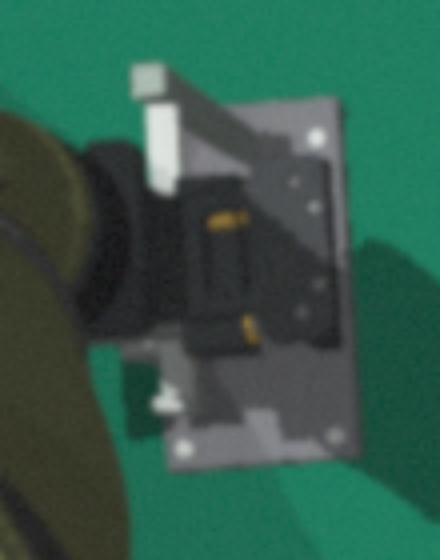

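The handle is behind the lip and the hook passes through its opening. Lowering and releasing.

>>> arm_command(plan=[[0.03, 0.008, 0, 0, 0], [0.03, 0.008, 0, 0, 0], [0.03, 0.006, 0, 0, 0], [0.03, 0.001, 0, 0, 0], [0.03, 0, 0, 0, 0], [0.03, 0, 0, 0, 0]])

```text
clock: 10.15
tool_pos: [0.5684, 0.2974, 0.0985]
eef_rot: [-0.026, 0.706, 0.027, 0.707]
contact_force: [-0.2, 0.8, -2.3]
opening: 0.542
```

```bash
python3 go.py 0.568 0.2965 0.0975 94.3
```

```text
t 10.15 pos [0.5684 0.2974 0.0985] yaw_y 94.31 op 0.542 F [-0.2  0.8 -2.3] q7 0.78 q [-0.4   0.9  -0.29  1.62  0.36  0.68  0.78]
shift now axes [ 0.001  -0.0009 -0.0005]  after turn: dy -0.0009 dz -0.0005 roll 0.0002
```

>>> arm_command(plan=[[0.03, 0.001, 0, 0, 0], [0.03, 0.0005, 0, 0, 0], [0.03, 0, 0, 0, 0], [0.054, 0, 0, 0, 0], [0.06, 0, 0, 0, 0], [0.088, 0, 0, 0, 0], [0.088, 0, 0, 0, 0], [0.088, 0, 0, 0, 0], [0.088, 0, 0, 0, 0]])

```text
clock: 11.28
tool_pos: [0.5682, 0.2973, 0.0967]
eef_rot: [-0.027, 0.707, 0.027, 0.707]
contact_force: [-0.5, -0.1, -0.1]
opening: 1.001
```

>>> arm_command(plan=[[0.088, -0.02, 0, 0, 0], [0.088, -0.03, 0, 0, 0], [0.088, -0.04, 0, 0, 0], [0.088, -0.03, 0, 0, 0], [0.088, -0.01, 0, 0, 0], [0.088, 0, 0, 0, 0]])

```text
clock: 12.02
tool_pos: [0.5683, 0.2973, 0.2274]
eef_rot: [-0.026, 0.706, 0.027, 0.707]
contact_force: [0.3, -0.4, -1.2]
opening: 0.997
```

```bash
python3 go.py 0.594 -0.0168 0.22 95
python3 - <<'E'
from plant import r
from h import *
for n in ('side','wrist'):
    p,d=r.snapshot(n); 
    if n=='side': p=cv2.resize(p[20:220,130:370],None,fx=3,fy=3)
    cv2.imwrite(f'pics/{n}8.png',p[:,:,::-1])
E
```

```text
t 12.03 pos [0.5683 0.2973 0.2274] yaw_y 94.31 op 0.997 F [ 0.3 -0.4 -1.2] q7 0.84 q [-0.37  0.74 -0.35  1.52  0.29  0.93  0.84]
shift now axes [ 0.0072 -0.3152  0.002 ]  after turn: dy -0.3152 dz -0.0018 roll -0.0121
```

View pics/side8.png

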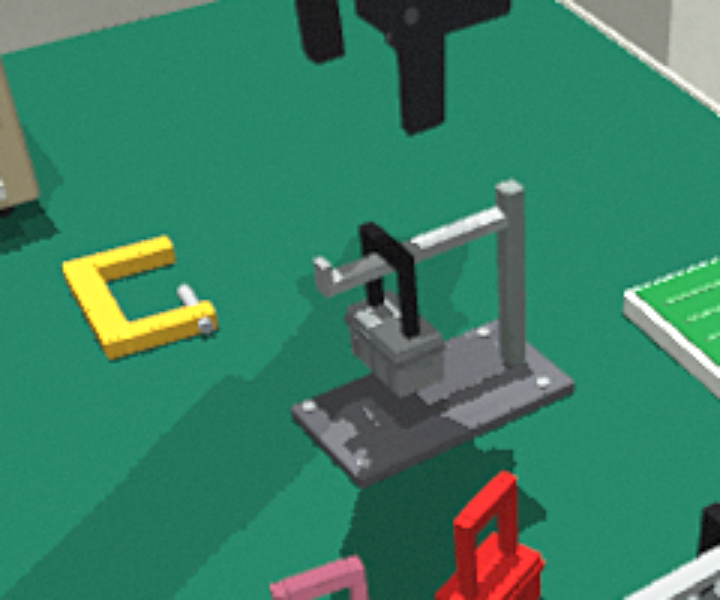

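View pics/wrist8.png

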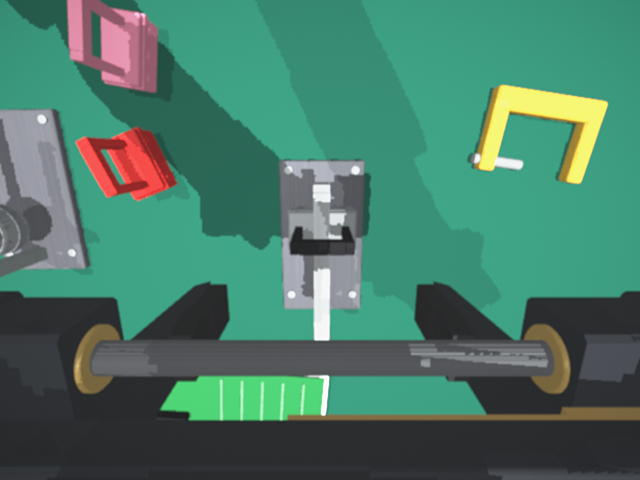

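The front plug hangs on the spare hook behind its lip (side crop at (390,290)). Now I'll go above the rear plug.

>>> arm_command(plan=[[0.088, 0, -0.02, 0, -0.012], [0.088, 0, -0.04, 0, 0], [0.088, 0, -0.05, 0, 0], [0.088, 0, -0.05, 0, 0], [0.088, 0, -0.05, 0, 0], [0.088, 0, -0.05, 0, 0], [0.088, 0.005, -0.04, 0, 0], [0.088, 0.005, -0.015, 0, 0], [0.088, 0, 0, 0, 0], [0.088, 0, 0, 0, 0]])

```text
clock: 13.38
tool_pos: [0.5953, -0.014, 0.2167]
eef_rot: [-0.031, 0.706, 0.033, 0.706]
contact_force: [0.4, 0.6, 0.5]
opening: 0.995
```

```bash
python3 go.py 0.5955 -0.0160 0.096 95.1
python3 - <<'E'
from plant import r
from h import *
for n in ('wrist',):
    p,d=r.snapshot(n); 
    cv2.imwrite(f'pics/{n}9.png',p[:,:,::-1])
E
```

```text
t 13.38 pos [ 0.5953 -0.014   0.2167] yaw_y 95.18 op 0.995 F [0.4 0.6 0.5] q7 1.3 q [ 0.17  0.69 -0.39  1.68  0.33  0.84  1.3 ]
shift now axes [ 0.1207 -0.0023  0.    ]  after turn: dy -0.0021 dz 0.0001 roll 0.0013
```

View pics/wrist9.png

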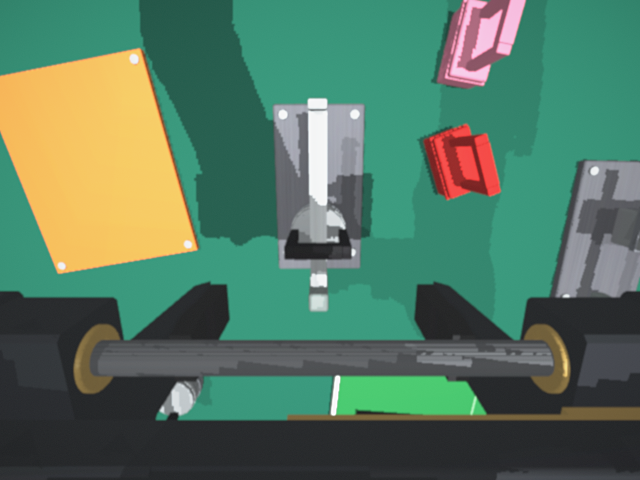

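Wrist view: the round plug's handle is at (318,250), centred between the fingers, with the post behind it at (318,300). Descending and gripping.

>>> arm_command(plan=[[0.088, 0.02, -0.002, 0, 0], [0.088, 0.03, 0, 0, 0], [0.088, 0.03, 0, 0, 0], [0.088, 0.025, 0, 0, 0], [0.088, 0.014, 0, 0, 0], [0.088, 0, 0, 0, 0], [0.03, 0, 0, 0, 0], [0.03, 0, 0, 0, 0], [0.03, 0, 0, 0, 0], [0.03, 0, 0, 0, 0], [0.03, 0, 0, 0, 0]], force=25)

```text
clock: 14.8
tool_pos: [0.5957, -0.0184, 0.098]
eef_rot: [-0.031, 0.706, 0.031, 0.707]
contact_force: [-0.7, -0.2, 1.8]
opening: 0.539
```

```bash
python3 go.py 0.5955 -0.0160 0.121 95.1
python3 - <<'E'
from plant import r
from h import *
p,d=r.snapshot('side'); cv2.imwrite('pics/s10.png',cv2.resize(p[100:340,230:510][:,:,::-1],None,fx=2.5,fy=2.5))
E
```

```text
t 14.8 pos [ 0.5957 -0.0184  0.098 ] yaw_y 95.0 op 0.539 F [-0.7 -0.2  1.8] q7 1.22 q [ 0.13  0.86 -0.31  1.76  0.42  0.59  1.22]
shift now axes [-0.023   0.0024 -0.    ]  after turn: dy 0.0024 dz -0.0000 roll -0.0017
```

View pics/s10.png

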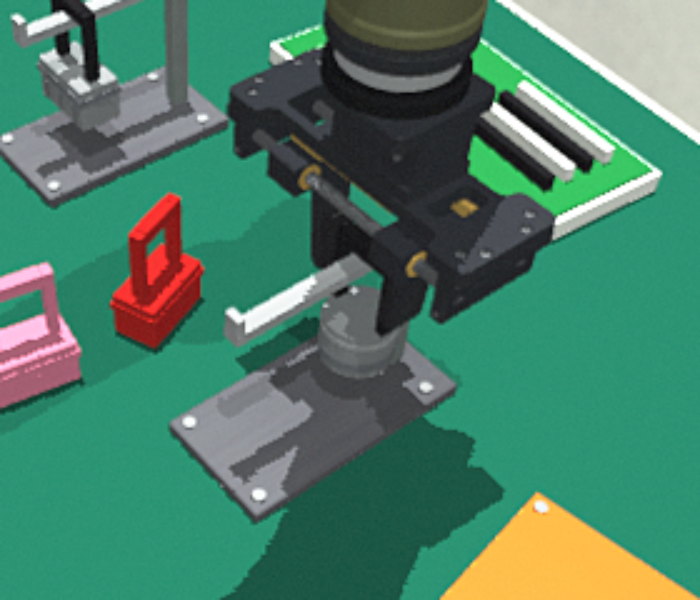

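Gripped (opening 47 mm, the handle's width). Lift 25 mm, then draw off by about 148 mm.

>>> arm_command(plan=[[0.03, -0.008, 0, 0, 0], [0.03, -0.008, 0, 0, 0], [0.03, -0.009, 0, 0, 0], [0.03, 0, 0, 0, 0], [0.03, 0, 0.001, -0.01, 0], [0.03, 0, 0, -0.015, 0], [0.03, 0, 0, -0.015, 0], [0.03, 0, 0, -0.01, 0], [0.03, 0, 0, 0, 0]])

```text
clock: 15.98
tool_pos: [0.5447, -0.0221, 0.1226]
eef_rot: [-0.031, 0.707, 0.031, 0.706]
contact_force: [0.1, -0.6, -2.1]
opening: 0.543
```

```bash
python3 go.py 0.448 -0.0310 0.123 95.1
python3 - <<'E'
from plant import r
from h import *
p,d=r.snapshot('side'); cv2.imwrite('pics/s11.png',cv2.resize(p[100:340,230:510][:,:,::-1],None,fx=2.5,fy=2.5))
E
```

```text
t 15.97 pos [ 0.5447 -0.0221  0.1226] yaw_y 95.01 op 0.543 F [ 0.1 -0.6 -2.1] q7 1.2 q [ 0.14  0.77 -0.31  1.9   0.43  0.53  1.2 ]
shift now axes [-0.0003 -0.0005 -0.0971]  after turn: dy -0.0003 dz -0.0971 roll -0.0016
```

View pics/s11.png

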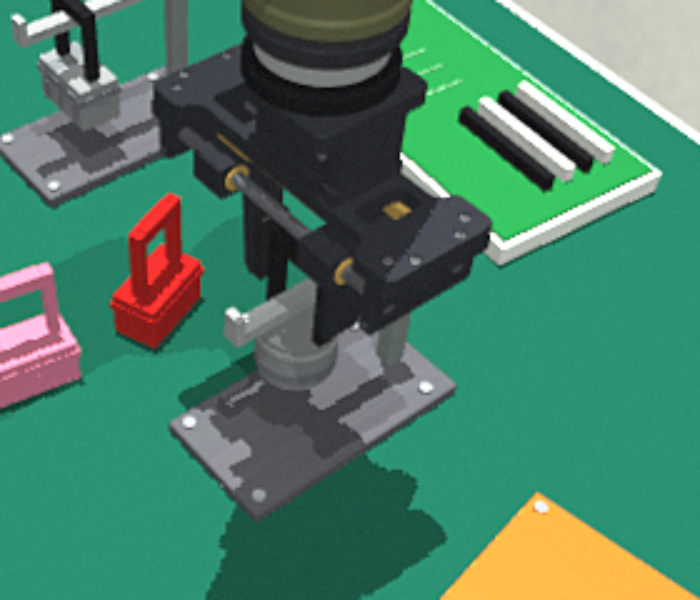

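>>> arm_command(plan=[[0.03, 0, 0, -0.01, 0], [0.03, 0, 0, -0.016, 0], [0.03, 0, 0, -0.018, 0], [0.03, 0, 0, -0.018, 0], [0.03, 0, 0, -0.018, 0], [0.03, 0, 0, -0.017, 0], [0.03, 0, 0, 0, 0], [0.03, -0.02, 0, 0, 0], [0.03, -0.035, 0, 0, 0], [0.03, -0.025, 0, 0, 0], [0.03, 0, 0, 0, 0]])

```text
clock: 17.4
tool_pos: [0.4512, -0.0302, 0.2041]
eef_rot: [-0.03, 0.705, 0.031, 0.708]
contact_force: [0.1, -0.3, -1.9]
opening: 0.542
```

```bash
python3 - <<'E'
from plant import r
from h import *
for n in ('side','top'):
    p,d=r.snapshot(n); cv2.imwrite(f'pics/{n}12.png',p[:,:,::-1]); c=r.calibration(n)
    hsv=cv2.cvtColor(p,cv2.COLOR_RGB2HSV); m=cv2.inRange(hsv,(8,150,120),(20,255,255))
    cn=max(cv2.findContours(m,cv2.RETR_EXTERNAL,cv2.CHAIN_APPROX_NONE)[0],key=cv2.contourArea)[:,0]; w=ray(c,cn,.008)[:,:2]
    print(n,len(cn),cv2.minAreaRect((w*1000).astype(np.float32)))
E
python3 go.py 0.566 -0.25 0.2 95.1
```

```text
side 431 ((566.8688354492188, -249.35116577148438), (202.78164672851562, 160.6995849609375), 14.957257270812988)
top 368 ((567.0621337890625, -249.5782012939453), (200.66943359375, 161.21119689941406), 15.039671897888184)
t 17.5 pos [ 0.4493 -0.0304  0.2023] yaw_y 94.98 op 0.542 F [-0.  0. -2.] q7 1.22 q [ 0.21  0.55 -0.38  2.11  0.38  0.55  1.22]
shift now axes [ 0.0023 -0.2289  0.0971]  after turn: dy -0.2291 dz 0.0967 roll -0.002
```

View pics/side12.png

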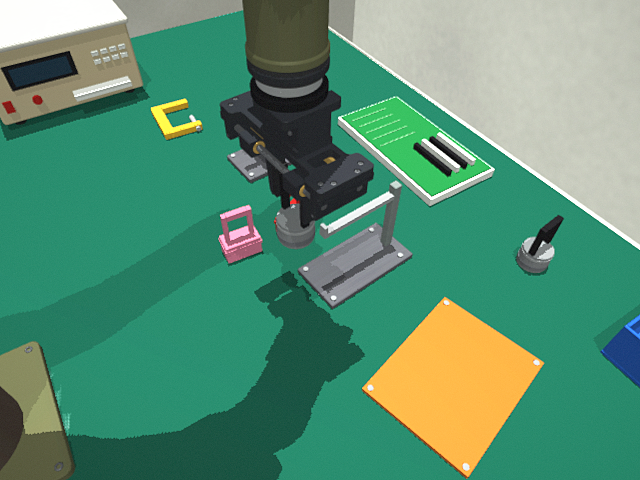

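The round plug is free, and the full stand is empty. The board centre reads (0.567,-0.2495) in both views. Moving over the board.

>>> arm_command(plan=[[0.03, 0, -0.025, 0.0, 0], [0.03, 0, -0.035, 0.01, 0], [0.03, 0, -0.04, 0.015, 0], [0.03, 0, -0.04, 0.02, 0], [0.03, 0, -0.04, 0.022, 0], [0.03, 0, -0.033, 0.02, 0], [0.03, 0, -0.016, 0.01, 0], [0.03, 0, 0, 0, 0], [0.03, 0, 0, 0, 0]])

```text
clock: 18.62
tool_pos: [0.5647, -0.2485, 0.2015]
eef_rot: [-0.031, 0.707, 0.032, 0.706]
contact_force: [0.1, 1.0, -1.0]
opening: 0.54
```

```bash
python3 go.py 0.567 -0.2495 0.0665 95.1
```

```text
t 18.62 pos [ 0.5647 -0.2485  0.2015] yaw_y 95.08 op 0.54 F [ 0.1  1.  -1. ] q7 1.66 q [ 0.57  0.75 -0.42  1.62  0.38  0.86  1.66]
shift now axes [ 0.135  -0.0015  0.0025]  after turn: dy -0.0012 dz 0.0022 roll -0.0003
```

>>> arm_command(plan=[[0.03, 0.02, 0, 0, 0], [0.03, 0.03, 0, 0, 0], [0.03, 0.03, 0, 0, 0], [0.03, 0.025, 0, 0, 0], [0.03, 0.02, 0, 0, 0], [0.03, 0.01, 0, 0, 0], [0.03, 0, 0, 0, 0], [0.03, 0, 0, 0, 0]])

```text
clock: 19.62
tool_pos: [0.5663, -0.2501, 0.0686]
eef_rot: [-0.031, 0.706, 0.031, 0.707]
contact_force: [0.7, 0.1, -1.8]
opening: 0.543
```

```bash
python3 go.py 0.567 -0.2495 0.0625 95.1
python3 - <<'E'
from plant import r
from h import *
p,d=r.snapshot('side'); cv2.imwrite('pics/s13.png',cv2.resize(p[230:480,330:610][:,:,::-1],None,fx=2.4,fy=2.4))
E
```

```text
t 19.62 pos [ 0.5663 -0.2501  0.0686] yaw_y 94.99 op 0.543 F [ 0.7  0.1 -1.8] q7 1.57 q [ 0.52  0.92 -0.33  1.7   0.48  0.6   1.57]
shift now axes [0.0061 0.0006 0.0007]  after turn: dy 0.0006 dz 0.0007 roll -0.0018
```

View pics/s13.png

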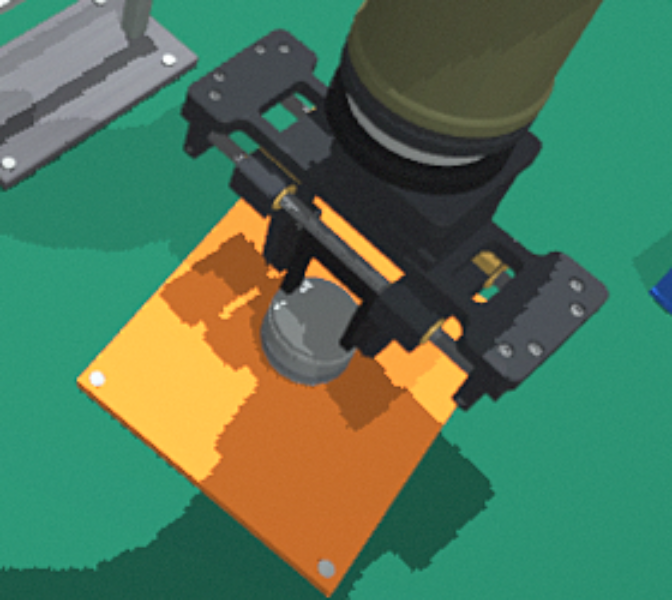

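Still about 5 mm above the board (the force shows the weight only). Easing down to contact.

>>> arm_command(plan=[[0.03, 0.003, 0, 0, 0], [0.03, 0.0015, 0, 0, 0], [0.03, 0, 0, 0, 0], [0.03, 0, 0, 0, 0]])

```text
clock: 20.18
tool_pos: [0.5656, -0.25, 0.0632]
eef_rot: [-0.031, 0.706, 0.031, 0.706]
contact_force: [0.0, -0.3, -1.6]
opening: 0.538
```

>>> arm_command(plan=[[0.03, 0.001, 0, 0, 0], [0.03, 0, 0, 0, 0], [0.03, 0, 0, 0, 0]])

```text
clock: 20.55
tool_pos: [0.5658, -0.25, 0.0631]
eef_rot: [-0.031, 0.706, 0.031, 0.707]
contact_force: [-2.2, -0.1, 6.2]
opening: 0.542
```

Contact: 6 N upward. Releasing and rising.

>>> arm_command(plan=[[0.05, 0, 0, 0, 0], [0.054, 0, 0, 0, 0], [0.06, 0, 0, 0, 0], [0.088, 0, 0, 0, 0], [0.088, 0, 0, 0, 0], [0.088, 0, 0, 0, 0], [0.088, -0.015, 0, 0, 0], [0.088, -0.03, 0, 0, 0], [0.088, -0.04, 0, 0, 0], [0.088, -0.04, 0, 0, 0], [0.088, -0.02, 0, 0, 0], [0.088, 0, 0, 0, 0]])

```text
clock: 22.05
tool_pos: [0.5668, -0.2503, 0.2097]
eef_rot: [-0.031, 0.705, 0.03, 0.708]
contact_force: [0.5, -1.5, -0.5]
opening: 0.996
```

>>> arm_command(plan=[[0.088, 0, 0.02, -0.02, 0], [0.088, 0, 0.03, -0.03, 0], [0.088, 0, 0.03, -0.03, 0], [0.088, 0, 0.03, -0.03, 0], [0.088, 0, 0.01, -0.01, 0], [0.088, 0, 0, 0, 0]])

```text
clock: 22.8
tool_pos: [0.4355, -0.1409, 0.207]
eef_rot: [-0.031, 0.707, 0.031, 0.706]
contact_force: [0.7, -0.5, -0.3]
opening: 0.999
```

Run:
```python
from plant import r
from h import *
s=r.get_state(); print(s['clock'],s['tool_pos'],s['opening'])
for n in ('side','top'):
    p,d=r.snapshot(n); cv2.imwrite(f'pics/{n}14.png',p[:,:,::-1]); c=r.calibration(n); P=cloud(d,c)
    q=P.reshape(-1,3)
    m=(abs(q[:,0]-.567)<.08)&(abs(q[:,1]+.25)<.06)&(q[:,2]>.02)&(q[:,2]<.13)
    print(n,q[m].min(0).round(3),q[m].max(0).round(3))
    b=m&(q[:,2]<.05);t=m&(q[:,2]>.092); print(' body',np.round((q[b].min(0)+q[b].max(0))/2,4),' crossbar',q[t].mean(0).round(4))
    m=(q[:,0]>.5)&(q[:,0]<.62)&(abs(q[:,1]-.297)<.05)&(q[:,2]>.04)&(q[:,2]<.15)
    col=p.reshape(-1,3).max(1)<75; print(' hung handle',q[m&col].mean(0).round(3),np.percentile(q[m&col],[2,98],axis=0).round(3).tolist())
```

```text
22.8 [ 0.43554989 -0.14087634  0.20704907] 0.999173735349736
side [ 0.541 -0.275  0.02 ] [ 0.589 -0.227  0.104]
 body [ 0.5652 -0.251   0.0349]  crossbar [ 0.5644 -0.2517  0.0993]
 hung handle [0.567 0.289 0.117] [[0.562, 0.272, 0.082], [0.574, 0.317, 0.138]]
top [ 0.542 -0.274  0.02 ] [ 0.591 -0.225  0.106]
 body [ 0.5664 -0.2495  0.035 ]  crossbar [ 0.5662 -0.2493  0.1011]
 hung handle [0.567 0.291 0.12 ] [[0.554, 0.267, 0.051], [0.578, 0.318, 0.139]]
```

View pics/side14.png

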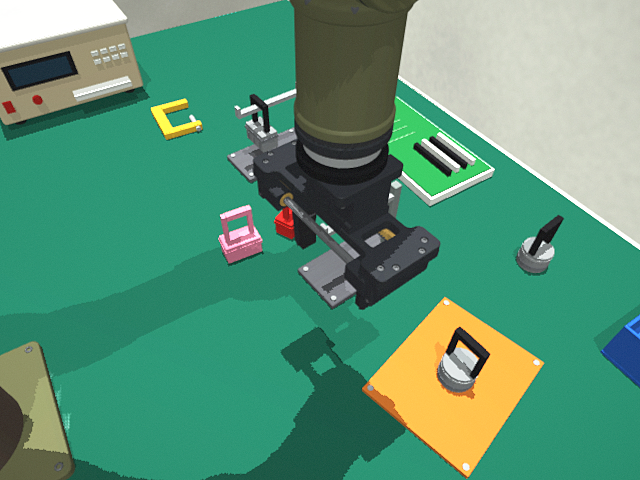

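View pics/top14.png

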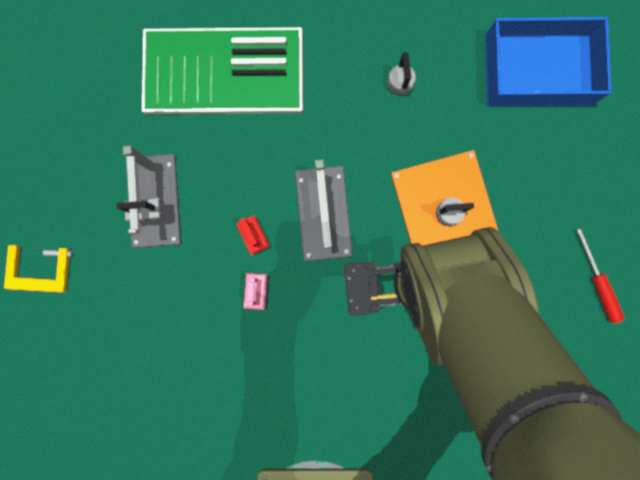

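The round plug stands upright at the middle of the board (side view (458,365)). The box plug hangs on the spare hook (side view (262,118), top view (135,207)), and the arm is clear of everything. Handing in.

```bash
python3 -c "
from plant import r
print(r.finish_job())"
```

```text
the job is handed in; nothing more can be done
None
```

The job is done and handed in at about 23 s of the 69 s allowed; no verdict was reported.

- **Front plug:** I lifted the rectangular plug off over the lip and hung it on the spare stand's hook. The last pictures show it hanging there about 45 mm behind the hook's end.
- **Rear plug:** I then drew off the round plug and stood it upright on the orange board. It measured within about 2 mm of the board's centre in both views, with the handle's top at about 0.100 m, as expected when upright.
- **Last checks:** The arm was clear of everything, the original hook was empty, and the decoys stood where they began. The wrist force readings I saw stayed under about 7 N, the highest as the round plug touched the board. No checks failed; the two camera views differed by at most about 2.5 mm.

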